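Hang the spice cabinet's lift-off door on its two pins and shut it

ROBOT

A 6-joint arm with a two-finger parallel gripper is mounted at the origin on a cart in front of the work surface, level with it; the furniture and walls round the work are solid. World frame = base frame: x ahead of the robot, y to its left, z up, the work surface at z = 0. Lengths are in m, angles in rad, forces in N, time in s.
With the tool pointing down it reaches from about 0.375 to 0.925 m from the base axis. Payload 5.7 kg.
Tool frame: the origin (TCP) lies midway between the tips of the shut fingers; the grasp point (between the pads) lies 19 mm behind it; z points along the fingers, y is the line along which they close (so a half turn about z gives the same grasp; the last joint's range is limited). The gripper opens to 88 mm and grips with 3 to 60 N. Pads are 20 mm wide; open, the fingers measure 115 mm over their backs; the gripper's body (75 mm by 178 mm) begins 61 mm behind the grasp point.
Start: joints at [1.022, 0.359, 1.51, -0, 1.272, -0.115], TCP at [0.252, 0.544, 0.223] pointing down, gripper open.
Joint ranges: [-2.97, 2.97], [-1.01, 2.36], [0.21, 2.38], [-0.96, 4.11], [0.2, 2.71], [-2.98, 2.98]. Speed limits (rad/s): [2.39, 2.39, 3.14, 3.14, 3.14, 3.14].

INTERFACE

Orientations are given as a unit quaternion [x, y, z, w].
In Python, from bench import move_ptp, servo_line, goto_joints, move_gripper, sleep, inverse_kinematics, capture, PlanningError, close_job, spot_in, silhouettes, current_clock, current_joint_pos, current_qvel, current_joint_torque, current_position, current_orientation, current_force, current_torque, current_finger_gap, current_grip_force gives the robot as it stands. Calls block until the motion is done:
- move_ptp(position, orientation): joint-space move of the TCP to a pose.
- servo_line(position, orientation=None, rate=0.15, contact_N=None): straight line of the TCP; orientation=None keeps the orientation; rate is the mean speed in m/s. With contact_N (N) it stops when the force on the tool has changed by that much, and returns True; else False.
- goto_joints(angles): joint-space move.
- move_gripper(opening): finger opening in m; the grip force is fixed at half the most; returns when the fingers have stopped.
- sleep(seconds).
- inverse_kinematics(position, orientation): joint angles nearest the present ones, or None.
- capture(name): name is "side" or "top" or "wrist"; returns a dict with "image" (384x512x3 uint8, blue, green, red), "range_z" (384x512 float32, m along the optical axis (not along the pixel's ray), 0 where there is no reading), "intrinsics" (3x3 intrinsics, pixels), "R" (3x3) and "t" (3): a world point X has camera coordinates R X + t. Camera axes: x right, y down, z forward; pixel columns grow to the right and rows downward; lengths in m; the calibration is good to about 2 mm. A picture is of the moment at which its call begins.
A pose or a line that the arm cannot do raises PlanningError and nothing moves.
- close_job(): hands the job in; it is judged then, once.
Trained networks look in the newest picture that a camera, given by its name, has taken for a name from the list of things; names that differ only in an ending like _2 or _b are one class to them, and where a whole thing is asked for, a point or a joint stands for the part that bears it (a point fixed in the world has none). Each returns a list of dicts, best first, with "conf" (0 to 1); they miss things now and then, are a little off and sometimes report something else, mostly with a low value. They report only what shows in the picture. A call takes as long as a camera call.
- spot_in(camera, query): "xy" ([column, row] in pixels, amid what is visible of it).
- silhouettes(camera, query): "region" (384x512 bool, what is visible of it) and "xy" ([column, row] in pixels, amid what is visible of it).
Readings, each from a call of its own:
- current_clock(): time.
- current_joint_pos(): joint angles.
- current_qvel(): joint speeds.
- current_joint_torque(): joint torques, N m.
- current_position(): TCP position.
- current_orientation(): TCP orientation.
- current_force(): force on the tool from outside, world axes, zero at the start.
- current_torque(): the same for the moment, N m.
- current_finger_gap(): finger opening in m.
- current_grip_force(): force on a finger pad.
Only numpy, scipy, OpenCV 4.12 (cv2) and the standard library are available. Lean on these libraries where they do the work, as an engineer would, in place of code of your own. Each camera call takes 0.05 s, during which the arm holds its last target. There are 200 camera calls.

TASK

The washed door of the little spice cabinet stands in the drying rack. Lift it out, gently lower both of its hinge knuckles over the two hinge pins of the cabinet with the door standing open until it is fully home on both pins, then swing the door shut against its rubber stops and leave it hanging there. Do not force anything and leave the other things where they are.

Things in the scene. Friction and masses are not known exactly. Their poses are not given: they have to be found in the camera images.
- cabinet: Light-wood spice cabinet, fixed, 110 deep (x) x 180 wide (y) x 175 mm high, open front facing its -x, three spice jars inside. Origin: centre of underside, z up. Front face at x = -55 mm; two rubber stops 8 mm long stand on it at y = +83, 35 and 140 mm up. Hinge at its right front edge as the robot sees it; the door opens towards -x. Over 25 N between door and cabinet bends the pins: a failure.
- hinge_nominal (a point): Middle setting of the hinge axis, at the foot of the lower pin: x = -70, y = -65, z = 27 mm in the cabinet's frame, axes parallel to it. The dark steel hinge rail with both pins was clamped by eye: both pins really stand somewhere within 9 mm either way of here along the cabinet's y, and this pose does NOT show where (look or feel); along x and z it is exact. Light touches do not shift it.
- hinge_nominal_top (a point): The same for the foot of the upper pin, 100 mm higher (with the same unknown shift in y). Both pins are upright steel, 8 mm in diameter, 19 mm tall, the tips tapered to 6 mm over the last 3 mm. Each stands on a steel arm 12 mm wide (y), 6 mm thick, that ends 5 mm in front of the pin's axis; the door's knuckles rest on these arms.
- leaf_centre (a point): Centre of the loose wooden door leaf, 140 (x) x 14 (y, thickness) x 150 mm (z), 0.18 to 0.29 kg. Pinch it across its thickness at the top edge, nearer the hinge end (+x). A brass knob 20 mm long and wide stands on its outer face (-y) at x = -54, z = +20 mm. Open at a right angle its axes are parallel to the cabinet's; shut, its +x points along the cabinet's -y and its +y face touches the stops.
- leaf_knuckle (a point): Centre of the lower mouth of the leaf's lower knuckle, at x = +82, y = 0, z = -60 mm from leaf_centre, axes parallel to it. The two brass knuckles are upright tubes, bore 10.5 mm, outer diameter 19 mm, 16 mm high, the upper 100 mm above the lower on the same axis. Fully home, this point lies on the foot of the lower pin and the leaf's lower edge is 12 mm above the worktop.
- leaf: The same door leaf, at the middle of its lower edge (75 mm below leaf_centre), same axes.
- rack: Drying rack, fixed, white base 150 x 92 mm with four steel wire hoops along its x, 100 mm long, top of the wires 72 mm above the worktop. Origin under its centre, on the worktop. The leaf stands upright in the middle slot between two hoops with 2 mm play to each side, on the base 10 mm above the worktop, its +x roughly along the rack's +x.
- spice_a: Spice jar 41 mm wide, 105 mm high, inside the cabinet; leave alone.
- spice_b: Spice jar 41 mm wide, 105 mm high, inside the cabinet; leave alone.
- spice_c: Spice jar 41 mm wide, 105 mm high, inside the cabinet; leave alone.
- honey_jar: Honey jar 63 mm wide, 94 mm high, in front of the hob; leave alone.
- lemon: Lemon 77 x 51 x 52 mm, in front of the hob; leave alone.
- espresso_cup: White espresso cup 62 mm wide, 50 mm high, behind the rack; leave alone.

How it is judged:
On the way, in this order (a step that is already met when the one before it is completed fails the run):
1. the door is lifted clear above the rack's hoops (z of leaf in the frame of rack above 0.073 m), for 0.1 s.
2. the open door is fully home on both pins (z of leaf_knuckle in the frame of hinge_nominal between -0.0025 and 0.0025 m and x of leaf_knuckle in the frame of hinge_nominal between -0.004 and 0.004 m and y of leaf_knuckle in the frame of hinge_nominal between -0.0125 and 0.0125 m and angle between leaf_knuckle's own z axis and vertical below 0.05 rad and angle between the x axis of leaf_centre and the y axis of cabinet, either way round above 0.25 rad), for 0.3 s.
At the end, for the whole second after the job is handed in: The leaf hangs upright on both pins (lower knuckle mouth within 2.5 mm of the arm's height, within 4 mm of the hinge line in depth and 12.5 mm sideways of the middle setting, tilt under 0.05 rad), is shut to within 0.08 rad, and is at rest (z of leaf_knuckle in the frame of hinge_nominal between -0.0025 and 0.0025 m and x of leaf_knuckle in the frame of hinge_nominal between -0.004 and 0.004 m and y of leaf_knuckle in the frame of hinge_nominal between -0.0125 and 0.0125 m and angle between leaf_knuckle's own z axis and vertical below 0.05 rad and y of leaf_centre in the frame of hinge_nominal above 0.05 m and angle between the x axis of leaf_centre and the y axis of cabinet, either way round below 0.08 rad and linear speed of leaf below 0.02 m/s); the robot touches nothing.
It fails at once if door and cabinet pressed together with more than 25 N (contact force between leaf and cabinet above 25 N).
It fails at once if the door is dropped or tipped over (angle between leaf_centre's own z axis and vertical above 0.4 rad).
It fails at once if a bystander is pushed away by more than 25 mm (distance of any of spice_a, spice_b, spice_c, honey_jar, lemon, espresso_cup from where it was at the start of the episode above 0.025 m).
It also fails if it takes over 61 s, if anything falls off the work surface, if the arm or the gripper's body presses on something with over 40 N, if the wrist force passes 120 N, or if a joint passes its speed limit or range.

## Working session

There is one attempt and no reset: what is moved stays moved. The work goes in short steps, each a Python script; the robot and the scene stay as the last script left them, time stands still between calls to the robot, and variables do not carry over. Pictures are saved under pics/ and viewed, at most 10 in all, crops included, and the job is handed in when it is done.

```bash
mkdir -p pics; ls; cat > h.py <<'E'
import numpy as np, cv2
from bench import *
from scipy.spatial.transform import Rotation as Ro
def cloud(c):
    z=c["range_z"].astype(float);K=c["intrinsics"];v,u=np.indices(z.shape)
    P=np.stack([(u-K[0,2])/K[0,0]*z,(v-K[1,2])/K[1,1]*z,z],-1)
    W=(P-c["t"])@c["R"]; W[z==0]=np.nan
    return W
def proj(c,X):
    p=c["R"]@np.asarray(X)+c["t"];q=c["intrinsics"]@p;return q[:2]/q[2]
E
python3 - <<'E'
from h import *
ims=[]
for n in ["side","top"]:
    c=capture(n);W=cloud(c);ims.append(c["image"]);np.savez(f"/tmp/{n}.npz",**c)
    print(n,"campos",(-c["R"].T@c["t"]).round(3),c["R"][2].round(2),c["intrinsics"][0,0])
    for q in ["leaf","cabinet","rack","honey_jar","lemon","espresso_cup"]:
        for s in silhouettes(n,q)[:1]:
            w=W[s["region"]];w=w[~np.isnan(w[:,0])]
            print(n,q,round(s["conf"],2),np.round(s["xy"]),s["region"].sum(),np.percentile(w,[2,50,98],axis=0).round(3).tolist() if len(w) else None)
            np.save(f"/tmp/{n}_{q}.npy",s["region"])
    cv2.imwrite(f"pics/{n}.png",c["image"])
print(current_clock(),current_orientation())
E
```

```text
pics
side campos [-0.471  0.389  1.105] [ 0.68 -0.2  -0.7 ] 431.8791372815598
side leaf 0.71 [226. 224.] 375 [[-0.086, 0.2, -0.006], [0.354, 0.218, 0.116], [0.571, 0.313, 0.696]]
side cabinet 0.73 [155. 205.] 2731 [[0.463, 0.326, 0.003], [0.497, 0.407, 0.172], [0.577, 0.5, 0.178]]
side rack 0.92 [221. 247.] 755 [[0.326, 0.172, 0.004], [0.374, 0.227, 0.011], [0.468, 0.258, 0.073]]
side honey_jar 0.91 [357. 219.] 489 [[0.31, -0.242, 0.015], [0.332, -0.205, 0.084], [0.368, -0.182, 0.095]]
side lemon 0.55 [384. 218.] 240 [[0.318, -0.345, 0.008], [0.34, -0.318, 0.034], [0.372, -0.299, 0.045]]
side espresso_cup 0.18 [169. 212.] 302 [[0.469, 0.36, 0.01], [0.524, 0.38, 0.067], [0.547, 0.402, 0.152]]
top campos [-0.168 -0.001  0.967] [ 0.61  0.07 -0.79] 357.89404851965077
top leaf 0.81 [204. 216.] 823 [[0.33, 0.195, 0.015], [0.384, 0.208, 0.118], [0.484, 0.223, 0.161]]
top cabinet 0.88 [154. 176.] 3462 [[0.464, 0.324, 0.005], [0.5, 0.402, 0.161], [0.573, 0.499, 0.176]]
top rack 0.78 [209. 240.] 826 [[0.326, 0.168, 0.002], [0.372, 0.197, 0.009], [0.462, 0.26, 0.071]]
top honey_jar 0.65 [349. 257.] 597 [[0.309, -0.239, 0.006], [0.328, -0.208, 0.087], [0.363, -0.182, 0.094]]
top lemon 0.84 [384. 271.] 380 [[0.316, -0.346, -0.007], [0.339, -0.32, 0.034], [0.389, -0.299, 0.045]]
top espresso_cup 0.69 [232. 181.] 315 [[0.588, 0.139, -0.009], [0.615, 0.172, 0.023], [0.646, 0.203, 0.054]]
0.7 [ 2.15228376e-01  9.76563744e-01 -1.05746027e-05  5.72518355e-06]
```

```bash
python3 - <<'E'
from h import *
a=[];cs={n:dict(np.load(f"/tmp/{n}.npz")) for n in ["side","top"]}
for n in cs:
    c=cs[n];W=cloud(c)
    m=np.nan_to_num(abs(W[...,2]-0.175)<.006,nan=0).astype(bool)&(W[...,1]>.28)&(W[...,1]<.55)&(W[...,0]>.4)&(W[...,0]<.62)
    p=W[m][:,:2].astype(np.float32);print(n,"cab top",len(p),cv2.minAreaRect(p),p.mean(0))
    L=np.load(f"/tmp/{n}_leaf.npy")&(W[...,2]>.145)&(W[...,2]<.175)&(W[...,0]>.2)
    p=W[L][:,:2].astype(np.float32);print("leaf top",len(p),cv2.minAreaRect(p),p.mean(0),np.ravel(cv2.fitLine(p,cv2.DIST_HUBER,0,.01,.01)),np.median(W[L][:,2]))
    m=(W[...,2]>.004)&(W[...,2]<.016)&(W[...,0]>.28)&(W[...,0]<.52)&(W[...,1]<.3)&(W[...,1]>.12)
    p=W[m][:,:2].astype(np.float32);print("rack base",len(p),cv2.minAreaRect(p))
im=cs["top"]["image"][120:300,90:300];im2=cs["side"]["image"][120:300,90:300]
cv2.imwrite("pics/a.png",np.hstack([cv2.resize(i,None,fx=1.9,fy=1.9*1.5,interpolation=2) for i in (im,im2)]))
E
```

```text
side cab top 1539 ((0.5250155925750732, 0.41469675302505493), (0.11622162163257599, 0.18025684356689453), 2.3315517902374268) [0.5213504 0.415762 ]
leaf top 101 ((0.39387246966362, 0.21439066529273987), (0.011897810734808445, 0.1249372586607933), 87.06837463378906) [0.37195677 0.21710148] [ 0.9999347  -0.01142946  0.37195674  0.21710153] 0.1586333474278325
rack base 614 ((0.4004819691181183, 0.2123122364282608), (0.092533178627491, 0.15352179110050201), 87.10108947753906)
top cab top 1652 ((0.5240386724472046, 0.41559284925460815), (0.11443684250116348, 0.18093964457511902), 2.625929117202759) [0.5209202  0.41442347]
leaf top 254 ((0.4008086323738098, 0.2131984680891037), (0.01457393728196621, 0.14355112612247467), 86.76998138427734) [0.39489004 0.21212374] [ 0.9985915  -0.05305712  0.39489004  0.21212378] 0.15788909141919671
rack base 648 ((0.3985487222671509, 0.21301664412021637), (0.09239654242992401, 0.1510869562625885), 86.40440368652344)
```

View pics/a.png

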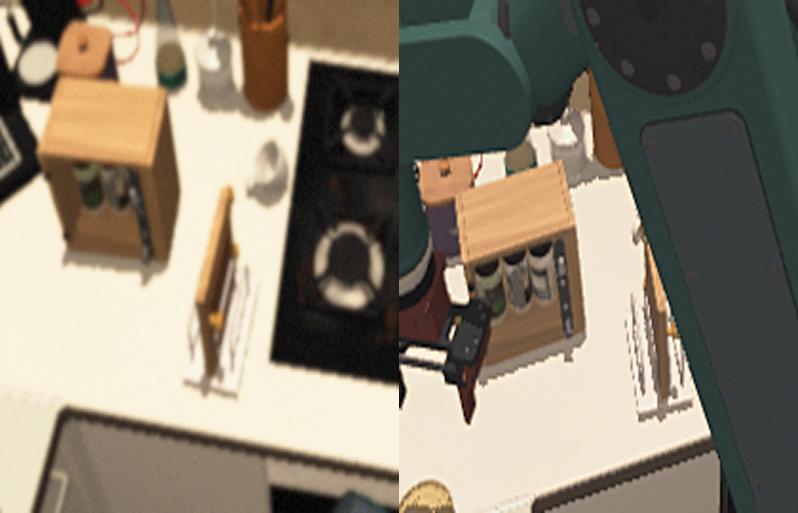

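```bash
cat >> h.py <<'E'
def down(phi_deg):
    f=np.radians(phi_deg);y=np.array([np.cos(f),np.sin(f),0]);z=np.array([0,0,-1.])
    return Ro.from_matrix(np.stack([np.cross(y,z),y,z],1)).as_quat().tolist()
CAB=np.array([.5245,.415]);CY=np.radians(2.5)
def c2w(x,y,z): return np.array([CAB[0]+x*np.cos(CY)-y*np.sin(CY),CAB[1]+x*np.sin(CY)+y*np.cos(CY),z])
E
python3 - <<'E'
from h import *
move_ptp([.40,.345,.30],down(92.5))
c=capture("wrist");np.savez("/tmp/w1.npz",**c)
print("cam",(-c["R"].T@c["t"]).round(3),c["R"].round(2).tolist(),c["intrinsics"][0,0],current_clock(),current_joint_pos())
print(current_position())
for h in (.027,.127): print(proj(c,c2w(-.07,-.065,h)))
cv2.imwrite("pics/w1.png",c["image"])
E
```

```text
cam [0.331 0.343 0.462] [[-0.04, 1.0, 0.0], [0.97, 0.04, 0.25], [0.25, 0.01, -0.97]] 323.6834321038144 1.7667 [ 5.82181206e-01  1.91372649e-01  1.55320529e+00  4.90830660e-04
  1.39753825e+00 -1.03244115e+00]
[0.3994463  0.34566116 0.29961685]
[257.3335377  208.58005102]
[257.06566594 233.97275734]
```

View pics/w1.png

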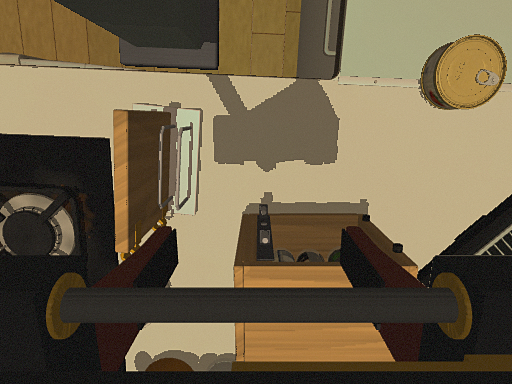

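```bash
python3 - <<'E'
from h import *
p=c2w(-.07,-.065,.127);print("nominal",p)
q=down(92.5-180)
move_ptp([p[0]-.055,p[1]+.006,.20],q)
c=capture("wrist");np.savez("/tmp/w2.npz",**c)
print("cam",(-c["R"].T@c["t"]).round(3),current_clock(),current_joint_pos().round(2),current_position())
print(proj(c,p),proj(c,p+[0,0,.019]),proj(c,p+[0,0,-.1]))
u,v=proj(c,p).astype(int)
im=c["image"];cr=im[max(0,v-50):v+50,u-70:u+70]
cv2.imwrite("pics/w2.png",np.hstack([cv2.resize(im,(400,500)),cv2.resize(cr,(400,500),interpolation=2)]))
print(u,v,cr.shape)
E
```

```text
nominal [0.45740188 0.34700851 0.127     ]
cam [0.47  0.357 0.362] 4.475 [0.59 0.29 1.68 0.   1.17 2.12] [0.40243706 0.35310481 0.20008755]
[271.6307792  133.34870673] [272.75288958 134.94068023] [267.80300956 127.9181288 ]
271 133 (100, 140, 3)
```

View pics/w2.png

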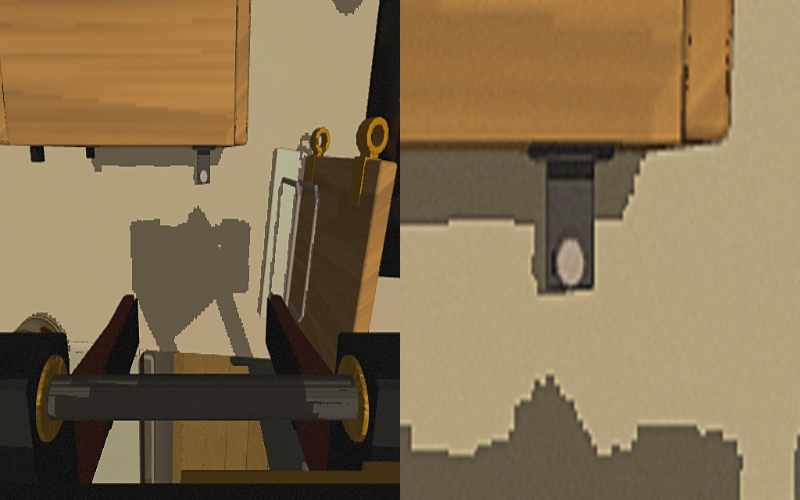

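```bash
cat >> h.py <<'E'
def ray(c,u,v,z):
    K=c["intrinsics"];d=c["R"].T@np.linalg.solve(K,[u,v,1.]);o=-c["R"].T@c["t"]
    return o+d*(z-o[2])/d[2]
E
python3 - <<'E'
from h import *
c=dict(np.load("/tmp/w2.npz"));W=cloud(c);im=c["image"].astype(float)
m=np.zeros(im.shape[:2],bool);m[128:144,252:269]=im[128:144,252:269].mean(-1)>150
ys,xs=np.nonzero(m);lab=cv2.connectedComponentsWithStats(m.astype(np.uint8));print(lab[2],lab[3])
for ce in lab[3][1:]: print("pin",ray(c,*ce,.146))
hsv=cv2.cvtColor(c["image"],cv2.COLOR_BGR2HSV)
b=((hsv[...,0]>15)&(hsv[...,0]<28)&(hsv[...,1]>180)).astype(np.uint8);b[:, :380]=0;b[:80]=0;b[135:]=0
n,l,s,ce=cv2.connectedComponentsWithStats(b)
for i in range(1,n):
    if s[i,4]>60:
        w=W[l==i];w=w[w[:,2]>.13] if np.nanmax(w[:,2])>.1 else w
        print("ring",s[i],ce[i],np.nanmedian(w,axis=0),len(w)); 
        for zz in (.141,.041): print(ray(c,s[i][0]+s[i][2]/2,s[i][1]+s[i][2]/2,zz))
for f in ("w1","w2"):
    c=dict(np.load(f"/tmp/{f}.npz"));W=cloud(c)
    m=(W[...,2]>.15)&(W[...,2]<.17)&(W[...,1]<.27)&(W[...,1]>.15)&(W[...,0]<.56)&(W[...,0]>.3)
    p=W[m][:,:2].astype(np.float32);print(f,len(p),cv2.minAreaRect(p),np.ravel(cv2.fitLine(p,cv2.DIST_L2,0,.01,.01)),np.percentile(p,[0,1,99,100],axis=0).tolist())
E
```

```text
[[     0      0    512    384 196525]
 [   257    131      8      9     42]
 [   252    141     17      3     41]] [[255.49789085 191.52236102]
 [260.14285714 134.95238095]
 [260.85365854 142.24390244]]
pin [0.45703564 0.35526841 0.146     ]
pin [0.45233528 0.35458951 0.146     ]
ring [ 451   89   46   46 1040] [474.41634615 108.60096154] [0.48075626 0.21405863 0.13974943] 896
[0.47771679 0.21505144 0.141     ]
[0.48136362 0.15090216 0.041     ]
ring [394  98  28  37 405] [407.57530864 112.20246914] [0.47953208 0.21441143 0.03969173] 405
[0.47583062 0.25851145 0.141     ]
[0.4786237  0.21403388 0.041     ]
w1 2529 ((0.40081924200057983, 0.21477313339710236), (0.014632041566073895, 0.13929860293865204), 86.8140869140625) [ 0.9984643  -0.05539962  0.39677706  0.21633257] [[0.331027090549469, 0.20433813333511353], [0.3325170123577118, 0.20593679666519166], [0.4684216630458832, 0.22488711893558502], [0.47053855657577515, 0.22568465769290924]]
w2 3984 ((0.4256324768066406, 0.21385455131530762), (0.015893835574388504, 0.09131888300180435), 85.97333526611328) [ 0.9982405  -0.05929511  0.4297342   0.21549727] [[0.3805224597454071, 0.20364665985107422], [0.3847261291742325, 0.20579601794481278], [0.4703363049030304, 0.22249153718352319], [0.47145846486091614, 0.22366929054260254]]
```

```bash
python3 - <<'E'
from h import *
q=down(-93.4)
x,y=.4012+.028,.2145-.028*.059
move_ptp([x,y,.235],q)
servo_line([x,y,.133],q,rate=.12)
print(current_clock(),current_position(),current_force())
move_gripper(0.0)
print("gap",current_finger_gap(),current_grip_force(),current_position())
f0=current_force()
servo_line([x,y,.235],rate=.08)
print(current_clock(),"gap",current_finger_gap(),current_force()-f0)
move_ptp([.36,.345,.225],down(-87.5))
c=capture("wrist");np.savez("/tmp/w3.npz",**c);print(current_position(),current_clock())
cv2.imwrite("pics/w3.png",c["image"])
E
```

```text
6.1167 [0.42959694 0.21330408 0.1333862 ] [0.66867217 0.40761507 0.06809557]
gap 0.013576456799097223 29.99245673418045 [0.42918797 0.21285339 0.13297149]
8.6667 gap 0.013936857133782394 [ 0.0526856  -0.12484891 -1.79878593]
[0.36012005 0.34458193 0.22472091] 9.3667
```

View pics/w3.png

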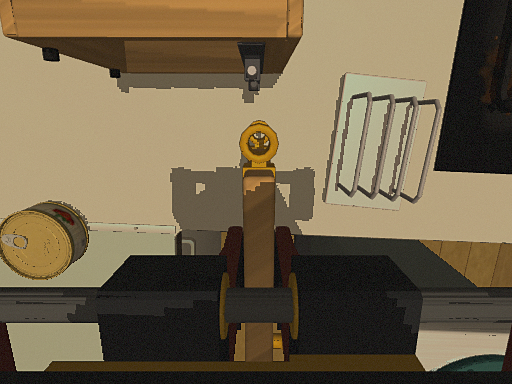

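```bash
python3 - <<'E'
from h import *
c=dict(np.load("/tmp/w3.npz"));W=cloud(c);hsv=cv2.cvtColor(c["image"],cv2.COLOR_BGR2HSV)
T=np.array([.36012,.34458,.22472])
b=(hsv[...,0]>15)&(hsv[...,0]<30)&(hsv[...,1]>150)
b[:115]=0;b[175:]=0;b[:,:235]=0;b[:,285:]=0
up=b&(abs(W[...,2]-.2327)<.008)
for r in range(120,172,4): print(r,''.join('#' if up[r,k] else ('o' if b[r,k] else '.') for k in range(235,285)),np.round(np.nanmedian(W[r,250:268,2]),3))
up[165:]=0
pts=np.argwhere(up)[:,::-1].astype(np.float32)
pts=pts[pts[:,1]<164]
(cx,cy),r=cv2.minEnclosingCircle(pts);print("circ",cx,cy,r,np.nanmedian(W[up][:,2]))
print("ring rel",ray(c,cx,cy,.2327)-T)
m=(W[...,2]>.24)&(W[...,2]<.262);m[:170]=0;m[232:]=0;m[:,:240]=0;m[:,280:]=0
p=W[m];A=np.c_[p-p.mean(0)];A2=np.c_[p[:,:2]-p[:,:2].mean(0),np.ones(len(p))]
print(len(p),"slope",np.linalg.lstsq(A2,p[:,2],rcond=None)[0],cv2.minAreaRect(p[:,:2].astype(np.float32)),np.ravel(cv2.fitLine(p[:,:2].astype(np.float32),cv2.DIST_L2,0,.01,.01)))
E
```

```text
120 ........................o......................... -0.007
124 ................ooo###o######ooo.................. 0.229
128 ............########################.............. 0.233
132 ........################.###############.......... 0.232
136 ......##########ooo...........oo##########........ 0.12
140 .....#########.oooooooooooooooooo.#########....... 0.132
144 ....##########......ooooooooo.....##########...... 0.062
148 ......#########.oooooooooooooooo##########........ 0.132
152 .......###############ooooo##############......... 0.227
156 ..........############################............ 0.232
160 .............o####################o............... 0.232
164 .........oooooooo##############oooooooo........... 0.231
168 .......#################################.......... 0.232
circ 258.5 143.5 20.554903030395508 0.2322538212172572
ring rel [0.0537783  0.00373961 0.00798   ]
1894 slope [-0.0786399  -0.00109767  0.25087008] ((0.38927677273750305, 0.34717851877212524), (0.025607921183109283, 0.013912695460021496), 2.336210012435913) [0.9989891  0.04495307 0.39037555 0.34728086]
```

```bash
python3 - <<'E'
from h import *
c=dict(np.load("/tmp/w3.npz"));W=cloud(c)
P=ray(c,258.5,143.5,.2327)
print("vert line: low top",proj(c,P-[0,0,.1]),"low mouth",proj(c,P-[0,0,.116]), "r", 324*.0095/.252)
print("tilt .05:",proj(c,P-[.005,0,.1]))
cv2.imwrite("pics/w3c.png",cv2.resize(c["image"][105:235,215:305],None,fx=4.5,fy=4.5,interpolation=cv2.INTER_CUBIC))
def slope(W,m):
    p=W[m];A2=np.c_[p[:,:2]-p[:,:2].mean(0),np.ones(len(p))];return np.linalg.lstsq(A2,p[:,2],rcond=None)[0],len(p)
c2=dict(np.load("/tmp/w2.npz"));W2=cloud(c2)
print("cab",slope(W2,(W2[...,2]>.16)&(W2[...,2]<.19)&(W2[...,0]>.48)&(W2[...,1]>.34)))
print("leaf in rack",slope(W2,(W2[...,2]>.15)&(W2[...,2]<.17)&(W2[...,1]<.23)&(W2[...,1]>.2)&(W2[...,0]<.465)&(W2[...,0]>.4)))
E
```

```text
vert line: low top [258.43728401 132.34326093] low mouth [258.43151154 131.31637958] r 12.214285714285714
tilt .05: [258.15018743 138.93174021]
cab (array([-0.00065061,  0.00023231,  0.17481711]), 26594)
leaf in rack (array([-0.02183744, -0.35940627,  0.15815074]), 3012)
```

View pics/w3c.png

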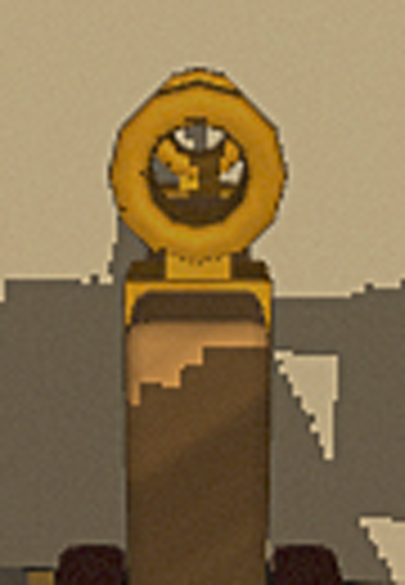

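```bash
python3 - <<'E'
from h import *
T=[.4032,.3516]
servo_line([.35,T[1],.176],rate=.15)
servo_line([*T,.172],rate=.08)
print(current_position(),current_clock()); f0=current_force()
h=servo_line([*T,.158],rate=.05,contact_N=3)
print(h,current_position(),current_force()-f0)
if not h:
    h=servo_line([*T,.132],rate=.025,contact_N=3)
    print(h,current_position(),current_force()-f0,current_finger_gap(),current_clock())
c=capture("wrist");cv2.imwrite("pics/w4.png",c["image"][60:260,170:350].repeat(3,0).repeat(3,1))
E
```

```text
[0.40279805 0.35139159 0.17174054] 10.6667
False [0.40268038 0.35141012 0.1575087 ] [ 1.3460532  -0.25838601 -0.4486238 ]
True [0.40283147 0.35141688 0.13444151] [-0.55386816  0.2631996   3.53462302] 0.013605910174972214 11.9583
```

View pics/w4.png

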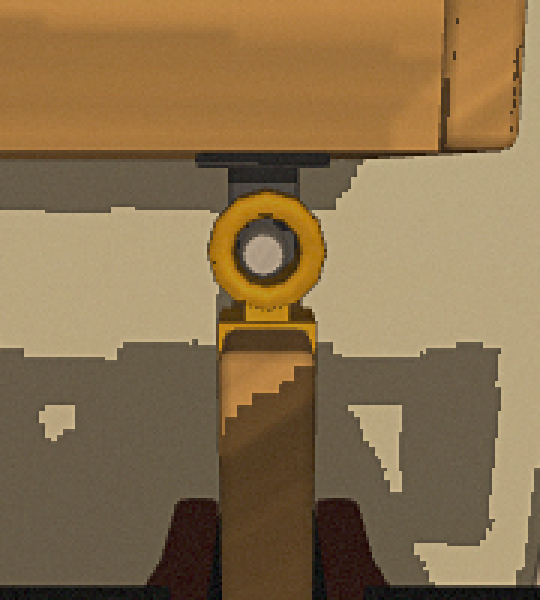

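```bash
cat >> h.py <<'E'
PIN=np.array([.4570,.3553])
def pushpose(th,off,r=.110,z=.135):
    a=CY+np.pi-np.radians(th);d=np.array([np.cos(a),np.sin(a)]);n=np.array([-d[1],d[0]])
    p=PIN+r*d+off*n
    return [*p,z],down(92.5-th)
E
python3 - <<'E'
from h import *
sleep(.5)
p0=current_position()
move_gripper(.04)
sleep(.1)
servo_line([p0[0],p0[1],.255],rate=.12)
c=capture("wrist");np.savez("/tmp/w5.npz",**c)
move_gripper(0.)
for th in (0,45,90): print(th,np.round(inverse_kinematics(*pushpose(th,.0215)),2))
move_ptp(*pushpose(0,.040,z=.25))
f0=current_force()
print(servo_line(*pushpose(0,.040),rate=.1,contact_N=4),current_position(),current_clock(),current_joint_pos().round(2))
c=capture("wrist");np.savez("/tmp/w6.npz",**c)
cv2.imwrite("pics/w6.png",c["image"])
E
```

```text
0 [ 0.61  0.29  1.87 -0.    0.98 -1.  ]
45 [ 0.73  0.38  1.72 -0.    1.04 -0.1 ]
90 [ 0.71  0.49  1.53 -0.    1.12  0.67]
False [0.34928578 0.31083507 0.13550628] 19.125 [ 0.58  0.28  1.89  0.    0.97 -1.04]
```

View pics/w6.png

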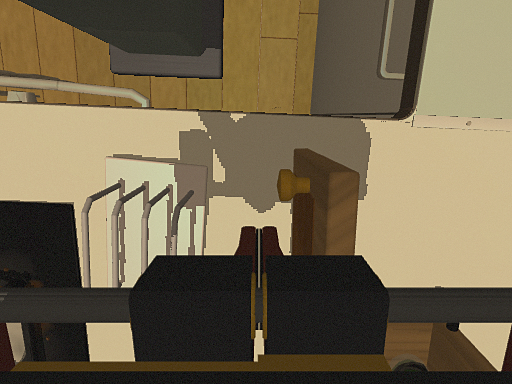

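```bash
python3 - <<'E'
from h import *
f0=current_force()
def go(th,off,rate,N):
    h=servo_line(*pushpose(th,off),rate=rate,contact_N=N);return h
print(go(0,.024,.06,5),current_force()-f0)
for th in range(8,81,8):
    h=go(th,.0225,.08,6)
    if h: print("contact",th,(current_force()-f0).round(2))
print(current_clock(),current_position(),(current_force()-f0).round(2))
for th in np.arange(82,96,2):
    h=go(th,.0225,.03,3);f=(current_force()-f0).round(2)
    print(th,h,f)
    if h and th>83: break
sleep(.2)
print(current_clock(),current_position(),(current_force()-f0).round(2))
c=capture("wrist");np.savez("/tmp/w7.npz",**c);t=capture("top");np.savez("/tmp/t7.npz",**t)
cv2.imwrite("pics/w7.png",np.hstack([cv2.resize(c["image"],(400,400)),cv2.resize(t["image"][110:270,90:250],(400,400))]))
E
```

```text
False [0.06517554 0.96440471 0.29835382]
23.0333 [0.41055886 0.45727015 0.13487238] [-1.15  0.93  0.99]
82 False [-1.21  0.07  0.49]
84 False [-1.31  1.45  0.73]
86 False [-0.52  1.03  1.53]
88 False [0.   0.27 0.55]
90 False [-0.47  0.58  1.01]
92 False [-0.18  1.46  0.91]
94 True [-0.32  0.24  0.71]
25.1417 [0.43570516 0.46499846 0.13392015] [-0.93  0.48  0.35]
```

View pics/w7.png

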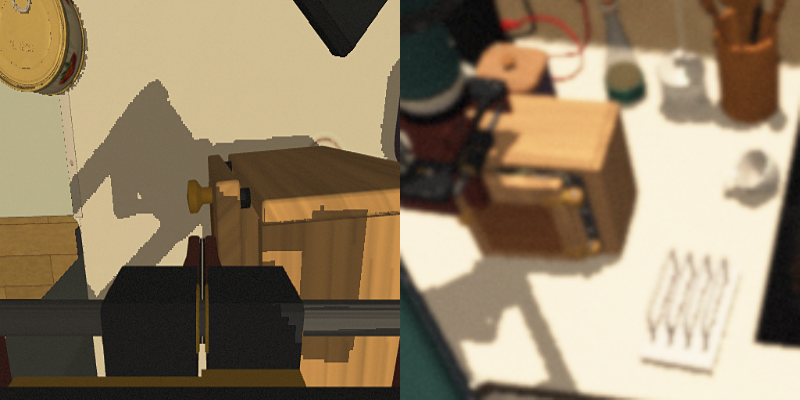

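```bash
cat > m.py <<'E'
from h import *
def leafang(c):
    W=cloud(c)
    u=np.array([np.cos(CY),np.sin(CY)]);v=np.array([-u[1],u[0]])
    X=(W[...,:2]-CAB)@u;Y=(W[...,:2]-CAB)@v
    m=(abs(W[...,2]-.162)<.006)&(X<-.057)&(X>-.11)&(Y>-.06)&(Y<.1)
    p=np.stack([X[m],Y[m]],1).astype(np.float32)
    out=[]
    for a in np.arange(-.05,.095,.01):
        s=p[(p[:,1]>=a)&(p[:,1]<a+.01)]
        if len(s)>5: out.append((round(a+.005,3),*np.percentile(s[:,0],[5,50,95]).round(4),len(s)))
    return cv2.minAreaRect(p),out
E
python3 - <<'E'
from m import *
for f in("w7","t7"):
    r,o=leafang(dict(np.load(f"/tmp/{f}.npz")));print(f,r);[print(*i) for i in o]
E
```

```text
w7 ((-0.07978849112987518, 0.0719369500875473), (0.03324251249432564, 0.050910964608192444), 0.2719345986843109)
0.045 -0.0879 -0.0875 -0.0873 16
0.055 -0.0876 -0.0867 -0.0644 77
0.065 -0.0935 -0.075 -0.0645 1071
0.075 -0.0764 -0.0703 -0.064 647
0.085 -0.0764 -0.0703 -0.0642 669
0.095 -0.0763 -0.0703 -0.0644 498
t7 ((-0.07220126688480377, 0.004443354904651642), (0.03336816281080246, 0.12777461111545563), 12.509987831115723)
-0.045 -0.0751 -0.0727 -0.0662 6
-0.035 -0.0786 -0.072 -0.0662 13
-0.025 -0.0768 -0.0705 -0.0622 14
-0.015 -0.077 -0.0708 -0.063 12
-0.005 -0.0755 -0.0706 -0.0645 12
0.005 -0.0761 -0.0732 -0.0661 12
0.015 -0.0771 -0.0703 -0.0672 10
0.025 -0.0772 -0.0719 -0.0667 10
0.035 -0.0767 -0.0711 -0.0666 8
0.045 -0.0982 -0.0858 -0.0647 26
0.055 -0.0974 -0.0963 -0.0962 8
```

```bash
python3 - <<'E'
from m import *
servo_line(*pushpose(90,.06),rate=.06)
servo_line(*pushpose(90,.07,z=.27),rate=.15)
sleep(.3)
c=capture("wrist");t=capture("top")
for k in (c,t):
    r,o=leafang(k);print(r);[print(*i) for i in o]
W=cloud(t);print(current_clock(),current_force())
cv2.imwrite("pics/e.png",np.hstack([cv2.resize(c["image"],(400,400)),cv2.resize(t["image"][110:270,90:250],(400,400))]))
E
```

```text
((-0.07038193196058273, 0.048051923513412476), (0.014388776384294033, 0.09870325773954391), 0.18180224299430847)
-0.005 -0.0768 -0.07 -0.0644 9
0.005 -0.0768 -0.0711 -0.0645 162
0.015 -0.0769 -0.0707 -0.0639 174
0.025 -0.0768 -0.0708 -0.0642 170
0.035 -0.077 -0.0709 -0.0642 175
0.045 -0.077 -0.0709 -0.0645 181
0.055 -0.0769 -0.0707 -0.0645 184
0.065 -0.0769 -0.071 -0.0643 180
0.075 -0.0767 -0.0707 -0.0647 186
0.085 -0.0771 -0.071 -0.0648 193
0.095 -0.0767 -0.071 -0.065 129
((-0.06836161762475967, 0.018561657518148422), (0.02109731361269951, 0.15118248760700226), 0.25872695446014404)
-0.045 -0.0745 -0.071 -0.0657 7
-0.035 -0.0779 -0.0724 -0.0654 13
-0.025 -0.077 -0.0714 -0.0616 13
-0.015 -0.0755 -0.071 -0.0636 13
-0.005 -0.078 -0.07 -0.0648 14
0.005 -0.0778 -0.0733 -0.0652 11
0.015 -0.0765 -0.0719 -0.0654 11
0.025 -0.0776 -0.0718 -0.0659 11
0.035 -0.0756 -0.0709 -0.0671 10
0.045 -0.0766 -0.0687 -0.0641 11
0.055 -0.077 -0.0724 -0.0653 12
0.065 -0.0781 -0.0706 -0.066 10
0.075 -0.0782 -0.0741 -0.0685 7
0.085 -0.0758 -0.0708 -0.069 6
27.5667 [-0.30666042 -0.33818684  0.87125923]
```

View pics/e.png

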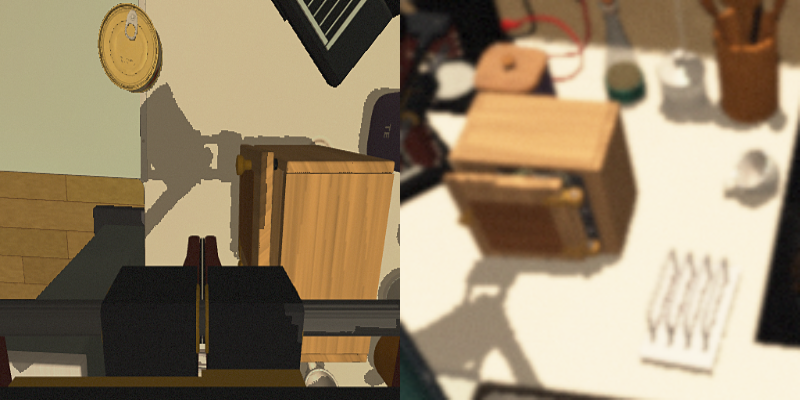

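The picture shows the door hanging shut and parallel to the cabinet front, with the gripper clear of it.

```bash
python3 -c "
from bench import *
print(close_job())"
```

```text
the job is handed in; nothing more can be done
None
```

The door sat down fully on both pins under light contact (about 3.5 N), was swung shut against its stops and was still hanging there, parallel to the cabinet front, with the gripper clear; the job was handed in at about 27.6 s, and no verdict was returned.

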